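# Drive the lens cell out of an eyepiece barrel

### The arm

A 6-joint arm with a two-finger parallel gripper is mounted at the origin on the work surface. World frame = base frame: x ahead of the robot, y to its left, z up, the work surface at z = 0. Lengths are in m, angles in rad, forces in N, time in s.
With the tool pointing down it reaches from about 0.3 to 0.875 m from the base axis. Payload 6.4 kg.
Tool frame: the origin (TCP) lies on the mounting face of the last link; the fingertips stand 173 mm ahead of it and the grasp point (between the pads) lies 155 mm ahead of it (ctrl.tip_reach is the distance from the TCP to the fingertips, in m); z points along the fingers, y is the line along which they close (so a half turn about z gives the same grasp; the last joint's range is limited). The gripper opens to 85 mm and grips with 20 to 120 N. Pads are 22 mm wide; open, the fingers measure 114 mm over their backs; the gripper's body (76 mm by 85 mm) begins 54 mm behind the grasp point. The pads swing forward as they close: fully open they stand 13 mm farther back than shut.
Start: joints at [-1.375, 0.181, 1.607, -0, 1.354, -0.206], TCP at [0.225, -0.529, 0.405] pointing down, gripper open.
Joint ranges: [-2.99, 2.99], [-0.89, 2.07], [0.3, 2.58], [-1.14, 4.28], [0, 2.63], [-3.12, 3.12]. Speed limits (rad/s): [2.57, 2.57, 3.01, 3.14, 3.14, 3.14].

### API

Orientations are given as a unit quaternion [w, x, y, z].
In Python, from bench import ctrl gives the robot as it stands.
- The arm moves only by the shell command python3 -m pendant 'ROWS'. ROWS is JSON, a list that holds one entry, the list of rows, each a list of 7 numbers: the opening, from 0 (shut) to 1 (fully open), then the shift along the tool's x, y, z in mm, then the turn, a rotation vector about the tool's x, y, z in rad. A call has 1 to 5 rows; each row is the pose to reach, as a shift and turn from the pose commanded when the call began, along the tool's axes at that moment; what a row does not reach only later rows make up. A row lasts 1/12 s, in which the tool goes at most 41.7 mm and 7.16 degrees, less where a joint would pass 70% of its speed; a pose out of reach is approached as far as the arm can. A call with a gripper value outside its range is refused whole. The fingers move at their own pace and stop on an object; the grip force is fixed at half the most. Time passes only in rows, so rows that repeat a pose let the fingers close. It gives the time, the measured TCP pose, the force, the opening and the grip force at its end, in the units of the state.
- ctrl.get_obs(): the state, without advancing time (a new reading comes with each control period).
- ctrl.camera(name): name is "scene" or "top" or "wrist"; returns the picture (420x560x3 uint8, red, green, blue); there is no depth.
- ctrl.camera_params(name): a dict with "mtx" (3x3 intrinsics, pixels), "world_from_camera" (4x4, takes a point from camera to world coordinates); the wrist camera has in their place "tool_from_camera" (4x4, takes a point from camera to tool coordinates, whose origin is the TCP and whose axes are the flange's). Camera axes: x right, y down, z forward; pixel columns grow to the right and rows downward; lengths in m; the calibration is good to about 2 mm. A picture is of the moment at which its call begins: read the wrist's pose just before it. camera_params takes no time and is no camera call.
- ctrl.hand_in(): hands the job in; it is judged then, once.
Trained networks look in the newest picture that a camera, given by its name, has taken for a name from the list of things; names that differ only in an ending like _2 or _b are one class to them, and where a whole thing is asked for, a point or a joint stands for the part that bears it (a point fixed in the world has none). Each returns a list of dicts, best first, with "confidence" (0 to 1); they miss things now and then, are a little off and sometimes report something else, mostly with a low value. They report only what shows in the picture. A call takes as long as a camera call. They do not tell look-alikes from the thing itself.
- ctrl.boxes_of(camera, name): "point" ([column, row] as shares, 0 to 1, of the picture: columns of its width, rows of its height, amid what is visible of it).
The state is a dict: "time_s": time; "q": joint angles; "dq": joint speeds; "joint_efforts": joint torques, N m; "eef_pos": TCP position; "eef_rot": TCP orientation; "wrist_force": force on the tool from outside, world axes, zero at the start; "torque": the same for the moment, N m; "opening": opening from 0.0 (shut) to 1.0 (fully open); "grasp_force": force on a finger pad.
Only numpy, scipy, OpenCV 4.12 (cv2) and the standard library are available. Lean on these libraries where they do the work, as an engineer would, in place of code of your own. Each camera call takes 0.05 s, during which the arm holds its last target. There are 200 camera calls.

### The job

Take the long ejector rod with the plain round handle out of the tool rack, lower it into the flared mouth of the eyepiece barrel on the knock-out stand and push the seated lens cell down until it is fully out of the barrel and resting on the rubber pad below. Then let go and leave the rod standing in the barrel; leave the short rod in its place in the rack.

Things in the scene. Friction and masses are not known exactly. Their poses are not given: they have to be found in the camera images.
- ejector_rod: Long steel rod: shaft 16 mm thick, 100 mm long, topped by a black round handle 30 mm thick, 40 mm tall; 0.2 kg. Origin: centre of its lower tip; z up along it. It stands upright, tip 6 mm above the table, in a 24 mm deep hole of a white rack 30 mm tall holding three upright tools in a row, 75 mm apart, in any order: this, the short rod, a T-bar spanner. Close the fingers across the row.
- short_rod: Short rod, not to be used: same 16 mm shaft and 30 mm black round handle, but the shaft is only 50 mm long (90 mm overall), too short to drive the cell out. Origin: centre of its lower tip; z up along it. It stands upright in the same rack, tip 6 mm above the table.
- knockout_stand: Fixed stand, grey base 110x110x20 mm. Origin: centre of its underside, on the table; z up is the axis of the dark upright eyepiece barrel. Bore 22 mm wide, from 47 to 93 mm above the table; above it a funnel widens to a 44 mm mouth (60 mm outside), rim 113 mm above the table. Under the barrel a rubber pad, top 30 mm above the table. Two posts at +y and -y end at 90 mm.
- lens_cell (a joint): Travel down (m) of the lens cell, a brass disc 20 mm wide, 14 mm tall, tight in the lower bore, seen down the funnel. At 0 its top is 74 mm above the table; it starts at 0 to 0.010. From 0.027 it is clear of the barrel; at 0.030 it rests on the pad, top 44 mm above the table. Held by friction: 8 to 12 N pushes it, it stays where pushed, and the rod's own weight does not move it.
Mind the look-alikes: they are no part of the job. Leave any purple or red look-alike of the ejector_rod alone.

How it is judged:
On the way, in this order (a step that is already met when the one before it is completed fails the run):
1. the ejector rod's tip is in the barrel, above the cell, before the cell has been driven (horizontal distance between ejector_rod and knockout_stand below 0.015 m and height (world z) of ejector_rod below 0.105 m and value of joint lens_cell below 0.02 m), for 0.05 s.
2. the ejector rod has driven the cell clear of the barrel (value of joint lens_cell above 0.027 m and horizontal distance between ejector_rod and knockout_stand below 0.015 m and height (world z) of ejector_rod below 0.065 m), for 0.05 s.
At the end, for the whole second after the job is handed in: The cell is driven at least 27 of its 30 mm, clear of the barrel; the ejector rod stands released and at rest in the bore (tip within 15 mm of its axis, under 65 mm above the table, leaning under 17 degrees); the short rod is within 20 mm of its start, leaning under 17 degrees (all of step 2 and angle between each of ejector_rod, short_rod's own z axis and vertical below 0.3 rad and linear speed of ejector_rod below 0.03 m/s and distance of short_rod from where it was at the start of the episode below 0.02 m); the robot touches nothing.
It fails at once if the short rod is taken out of or knocked from its rack hole (distance of short_rod from where it was at the start of the episode above 0.03 m or angle between short_rod's own z axis and vertical above 0.4 rad).
It also fails if it takes over 43 s, if anything falls off the work surface, if the arm or the gripper's body presses on something with over 40 N, if the wrist force passes 120 N, or if a joint passes its speed limit or range.

## Working session

There is one attempt and no reset: what is moved stays moved. The work goes in short steps, Python scripts to look and compute and a shell command to move; the robot and the scene stay as the last step left them, time stands still between calls to the robot, and variables do not carry over. Pictures are saved under pics/ and viewed, at most 10 in all, crops included, and the job is handed in when it is done.

```bash
mkdir -p pics; cat > h.py <<'E'
import numpy as np,cv2
from bench import ctrl
from scipy.spatial.transform import Rotation as R
def pose():
    o=ctrl.get_obs();q=o["eef_rot"];T=np.eye(4);T[:3,:3]=R.from_quat([q[1],q[2],q[3],q[0]]).as_matrix();T[:3,3]=o["eef_pos"];return T
def snap(c,f=None):
    T=pose();im=ctrl.camera(c)
    if f: cv2.imwrite("pics/"+f,im[:,:,::-1])
    p=ctrl.camera_params(c)
    return im,p["mtx"],(p["world_from_camera"] if "world_from_camera" in p else T@p["tool_from_camera"])
def atz(K,W,u,v,z):
    d=W[:3,:3]@np.linalg.solve(K,[u,v,1]);o=W[:3,3];return o+d*(z-o[2])/d[2]
E
python3 - <<'E'
from h import *
np.set_printoptions(precision=4,suppress=True)
print(pose())
ims=[]
for c in("scene","top"):
    im,K,W=snap(c,c+".png");ims.append(im);print(c,W[:3,3])
    for n in("ejector_rod","short_rod","knockout_stand","lens_cell"):
        for b in ctrl.boxes_of(c,n)[:4]:
            u,v=b["point"][0]*560,b["point"][1]*420
            print(c,n,round(b["confidence"],2),round(u),round(v),atz(K,W,u,v,.1))
E
```

```text
[[ 0.9204  0.3911 -0.0004  0.2248]
 [ 0.3911 -0.9204  0.0018 -0.5289]
 [ 0.0004 -0.0018 -1.      0.4038]
 [ 0.      0.      0.      1.    ]]
scene [0.8436 0.6516 0.5179]
scene ejector_rod 0.97 328 300 [0.5866 0.2922 0.1   ]
scene ejector_rod 0.93 319 219 [0.5116 0.1485 0.1   ]
scene ejector_rod 0.76 228 216 [0.6232 0.0841 0.1   ]
scene ejector_rod 0.74 382 193 [0.3868 0.1319 0.1   ]
scene short_rod 0.57 296 216 [0.5365 0.1264 0.1   ]
scene knockout_stand 0.82 249 170 [ 0.5416 -0.0226  0.1   ]
top [0.4037 0.0163 0.8212]
top ejector_rod 0.92 126 157 [0.5925 0.2961 0.1   ]
top ejector_rod 0.75 214 269 [0.3817 0.1278 0.1   ]
top ejector_rod 0.59 197 193 [0.5229 0.1623 0.1   ]
top ejector_rod 0.59 242 139 [0.6238 0.077  0.1   ]
top short_rod 0.59 240 195 [0.5176 0.081  0.1   ]
top knockout_stand 0.86 360 217 [ 0.4743 -0.14    0.1   ]
top lens_cell 0.59 368 212 [ 0.4829 -0.1543  0.1   ]
```

View pics/scene.png

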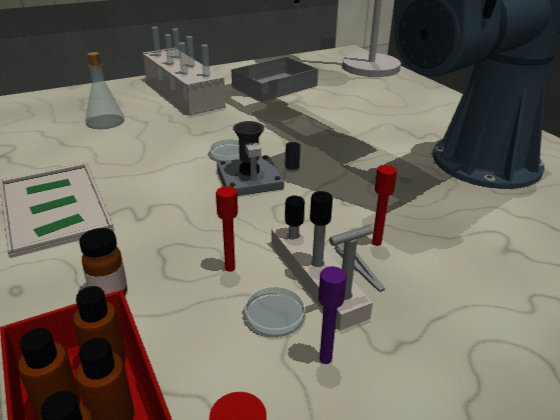

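View pics/top.png

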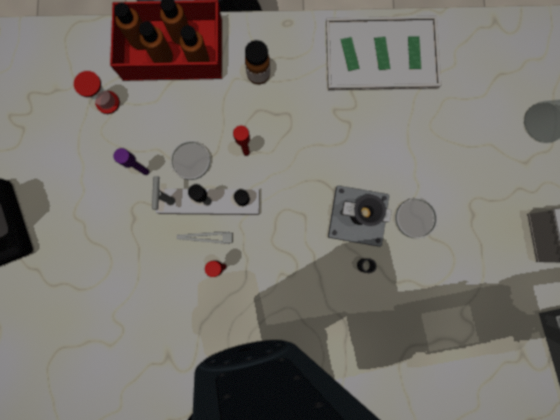

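The scene view shows, from left to right in the rack, the short rod (294,210), the ejector rod (320,205) and the T-bar (350,235). In the top view they are at (241,197), (198,191) and (156,193). The funnel mouth is at about (370,209) in the top view and (249,130) in the scene view. The ejector rod is the middle tool, and the row runs along y.

```bash
python3 - <<'E'
from h import *
np.set_printoptions(precision=4,suppress=True)
P={c:(ctrl.camera_params(c)["mtx"],ctrl.camera_params(c)["world_from_camera"]) for c in("top","scene")}
for n,c,u,v,z in [("ej","top",197,190,.146),("ej","scene",321,198,.146),("sh","top",241,197,.096),("sh","scene",295,203,.096),("mouth","top",370,209,.113),("mouth","scene",249,129,.113),("rackL","top",157,213,.03),("rackR","top",259,213,.03)]:
    print(n,c,atz(*P[c],u,v,z))
for n in("base1","b2","b3","b4"): pass
for u,v in((340,188),(388,194),(330,240),(380,244)): print(atz(*P["top"],u,v,.02))
print(ctrl.camera_params("wrist"))
a=cv2.imread("pics/top.png")[150:270,140:420];cv2.imwrite("pics/c1.png",cv2.resize(a,None,fx=2.8,fy=2.8,interpolation=cv2.INTER_CUBIC))
E
```

```text
ej top [0.5199 0.1521 0.146 ]
ej scene [0.5194 0.1628 0.146 ]
sh top [0.5142 0.0796 0.096 ]
sh scene [0.5181 0.0916 0.096 ]
mouth top [ 0.4869 -0.1551  0.113 ]
mouth scene [ 0.486  -0.1416  0.113 ]
rackL top [0.4934 0.2566 0.03  ]
rackR top [0.491  0.0489 0.03  ]
[ 0.542  -0.1179  0.02  ]
[ 0.5283 -0.2156  0.02  ]
[ 0.4354 -0.0944  0.02  ]
[ 0.4264 -0.1949  0.02  ]
{'mtx': array([[368.012 ,   0.    , 278.3338],
       [  0.    , 368.012 , 209.0813],
       [  0.    ,   0.    ,   1.    ]]), 'tool_from_camera': array([[ 0.0003, -0.9544, -0.2986,  0.0765],
       [ 1.    ,  0.0002,  0.0003, -0.0003],
       [-0.0002, -0.2986,  0.9544,  0.0314],
       [ 0.    ,  0.    ,  0.    ,  1.    ]])}
```

View pics/c1.png

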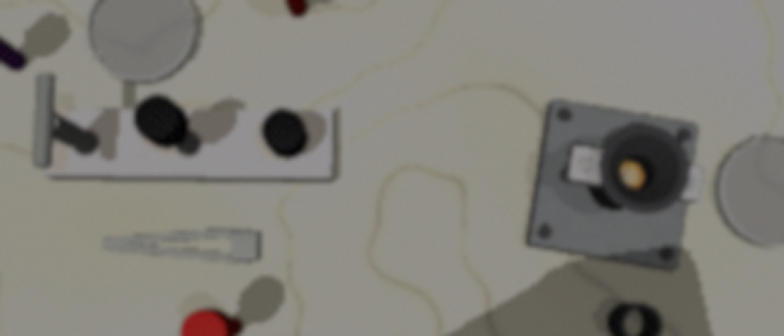

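The crop puts the ejector's handle top at top-view pixel (197,191) and the mouth at (370,209). The base corners and the ends of the rack agree with both. I'll work with the ejector at about (0.519, 0.153) and the stand at about (0.485, -0.155).

```bash
cat > go.py <<'E'
# python3 go.py x y z : shift (mm) and turn to TCP target, tool down, tool y along world x
import sys
from h import *
T=pose();G=np.eye(4);G[:3,:3]=np.array([[0,1,0],[1,0,0],[0,0,-1]]);G[:3,3]=[float(a) for a in sys.argv[1:4]]
D=np.linalg.inv(T)@G
print("shift",(D[:3,3]*1000).round(1),"turn",R.from_matrix(D[:3,:3]).as_rotvec().round(3),"at",T[:3,3].round(4))
E
python3 -m pendant '[[[1,30,-28,0,0,0,-0.124],[1,60,-56,0,0,0,-0.248],[1,90,-84,0,0,0,-0.372],[1,120,-112,0,0,0,-0.496],[1,150,-140,0,0,0,-0.62]]]'; python3 go.py .519 .133 .41
```

```text
time_s: 0.92
eef_pos: [0.3084, -0.34, 0.4047]
eef_rot: [0.0, 0.871, 0.491, 0.0]
wrist_force: [0.7, -0.2, -0.1]
opening: 1.0
grasp_force: 0.0
shift [513.7 -64.5  -5.3] turn [ 0.     0.    -0.544] at [ 0.3084 -0.34    0.4047]
```

```bash
python3 -m pendant '[[[1,40,-5,0,0,0,-0.11],[1,80,-10,0,0,0,-0.22],[1,120,-15,0,0,0,-0.33],[1,160,-20,0,0,0,-0.44],[1,200,-25,0,0,0,-0.54]]]'; python3 go.py .519 .133 .41
```

```text
time_s: 1.33
eef_pos: [0.3915, -0.1561, 0.4051]
eef_rot: [0.001, 0.709, 0.706, 0.0]
wrist_force: [1.3, 0.1, -0.3]
opening: 0.999
grasp_force: 0.0
shift [289.6 126.4  -5. ] turn [ 0.001  0.001 -0.004] at [ 0.3915 -0.1561  0.4051]
```

```bash
python3 -m pendant '[[[1,37,16,0,0,0,0],[1,74,32,0,0,0,0],[1,111,48,0,0,0,0],[1,148,64,0,0,0,0],[1,185,80,0,0,0,0]]]'; python3 -m pendant '[[[1,35,17,0,0,0,0],[1,70,34,0,0,0,0],[1,90,40,0,0,0,0],[1,93,40,0,0,0,0],[1,93,40,0,0,0,0]]]'; python3 - <<'E'
from h import *
np.set_printoptions(precision=4,suppress=True)
im,K,W=snap("wrist","w1.png")
print(pose(),W)
for n in("ejector_rod","short_rod"):
  for b in ctrl.boxes_of("wrist",n)[:4]:
    u,v=b["point"][0]*560,b["point"][1]*420
    print(n,round(b["confidence"],2),round(u),round(v),atz(K,W,u,v,.146),atz(K,W,u,v,.096))
E
```

```text
time_s: 1.75
eef_pos: [0.4732, 0.0284, 0.4051]
eef_rot: [0.0, 0.71, 0.704, 0.0]
wrist_force: [0.9, -0.7, 0.3]
opening: 0.999
grasp_force: 0.0
time_s: 2.17
eef_pos: [0.5136, 0.12, 0.4044]
eef_rot: [-0.0, 0.709, 0.705, -0.0]
wrist_force: [-0.3, -1.1, -0.1]
opening: 1.0
grasp_force: 0.0
[[ 0.0076  1.     -0.0008  0.5135]
 [ 1.     -0.0076 -0.0005  0.119 ]
 [-0.0005 -0.0008 -1.      0.4044]
 [ 0.      0.      0.      1.    ]] [[ 1.     -0.0054 -0.0024  0.5141]
 [-0.0059 -0.9543 -0.2989  0.1967]
 [-0.0007  0.2989 -0.9543  0.373 ]
 [ 0.      0.      0.      1.    ]]
ejector_rod 0.97 419 254 [0.608  0.0936 0.146 ] [0.6287 0.0708 0.096 ]
ejector_rod 0.87 283 160 [0.5166 0.1572 0.146 ] [0.5172 0.1485 0.096 ]
ejector_rod 0.68 100 196 [0.3998 0.135  0.146 ] [0.3746 0.1214 0.096 ]
short_rod 0.59 282 236 [0.5161 0.1072 0.146 ] [0.5166 0.0874 0.096 ]
```

View pics/w1.png

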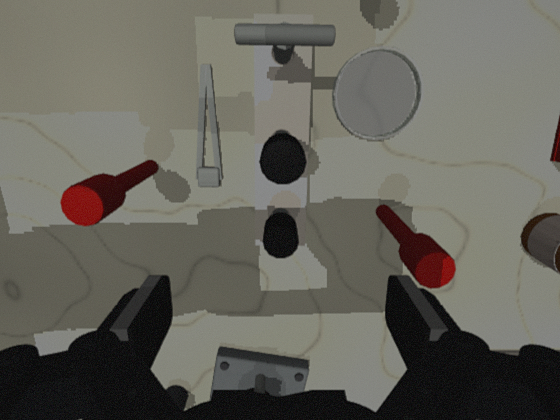

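The wrist view shows the ejector handle's top disc at (282,161) and the short rod's at (281,237). The T-bar lies above them, at (284,35), and red look-alikes stand well to each side. Combined with the top view, the ejector is at about (0.517, 0.155). I'll descend onto it.

```bash
python3 -m pendant '[[[1,33,3,0,0,0,0.007],[1,36,3,25,0,0,0.007],[1,36,3,55,0,0,0.007],[1,36,3,80,0,0,0.007],[1,36,3,80,0,0,0.007]]]'; python3 go.py .517 .155 .283;  python3 - <<'E'
from h import *
im,K,W=snap("wrist","w2.png")
# seek black handle disc
print(atz(K,W,280,240,.146),K@(np.linalg.inv(W)@[.517,.155,.146,1])[:3]/(np.linalg.inv(W)@[.517,.155,.146,1])[2])
E
```

```text
time_s: 2.73
eef_pos: [0.5148, 0.1533, 0.3197]
eef_rot: [-0.003, 0.713, 0.701, -0.004]
wrist_force: [-2.3, 0.7, -0.5]
opening: 0.999
grasp_force: 0.0
shift [ 1.8  2.5 36.6] turn [-0.009  0.001 -0.018] at [0.5148 0.1533 0.3197]
[0.51428505 0.17177254 0.146     ] [286.95694514 276.19208787   1.        ]
```

View pics/w2.png

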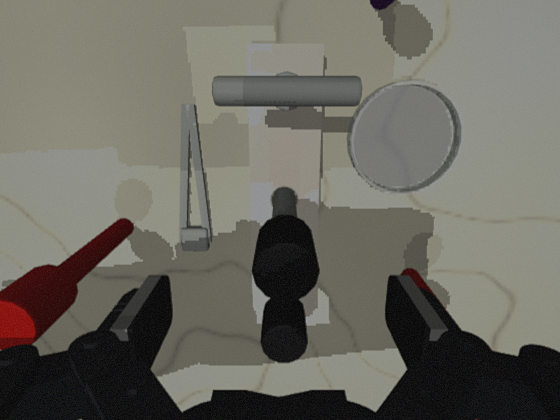

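The view shows the ejector handle's disc centred at about (286,268), with the short rod behind it at (284,340). The rod is slightly farther in +y than I assumed, at about 0.157. I'll finish the descent and grip.

```bash
python3 -m pendant '[[[1,3.5,2.5,18,-0.008,0,-0.017],[1,3.5,2.5,35,-0.008,0,-0.017],[1,3.5,2.5,36,-0.008,0,-0.017],[0,3.5,2.5,36,-0.008,0,-0.017],[0,3.5,2.5,36,-0.008,0,-0.017]]]';python3 -m pendant '[[[0,0,0,0,0,0,0],[0,0,0,0,0,0,0],[0,0,0,0,0,0,0],[0,0,0,0,0,0,0],[0,0,0,0,0,0,0]]]'; python3 go.py .517 .157 .283
```

```text
time_s: 3.2
eef_pos: [0.5204, 0.1578, 0.2907]
eef_rot: [0.004, 0.707, 0.707, 0.004]
wrist_force: [0.8, 0.3, 0.5]
opening: 0.746
grasp_force: 0.0
time_s: 3.62
eef_pos: [0.5196, 0.1584, 0.2902]
eef_rot: [0.003, 0.707, 0.708, 0.003]
wrist_force: [-4.5, -0.8, 9.9]
opening: 0.337
grasp_force: 58.3
shift [-1.4 -2.7  7.2] turn [ 0.008 -0.     0.001] at [0.5196 0.1584 0.2902]
```

Gripped at opening 0.337 × 85 mm ≈ 29 mm, which matches the 30 mm handle, with 58 N. Now I'll lift.

```bash
python3 -m pendant '[[[0,0,0,-15,0,0,0],[0,0,0,-35,0,0,0],[0,0,0,-70,0,0,0],[0,0,0,-105,0,0,0],[0,0,0,-140,0,0,0]]]'; python3 -m pendant '[[[0,0,0,-10,0,0,0],[0,0,0,-10,0,0,0]]]'; python3 go.py .485 -.155 .434; python3 - <<'E'
from h import *
snap("wrist","w3.png")
E
```

```text
time_s: 4.03
eef_pos: [0.5179, 0.1583, 0.4298]
eef_rot: [0.002, 0.707, 0.707, 0.002]
wrist_force: [2.0, -0.5, -2.3]
opening: 0.334
grasp_force: 59.3
time_s: 4.2
eef_pos: [0.5191, 0.1585, 0.4425]
eef_rot: [0.005, 0.707, 0.708, 0.006]
wrist_force: [0.2, 0.9, -2.1]
opening: 0.335
grasp_force: 59.9
shift [-313.4  -34.5    7.8] turn [ 0.015 -0.001  0.001] at [0.5191 0.1585 0.4425]
```

View pics/w3.png

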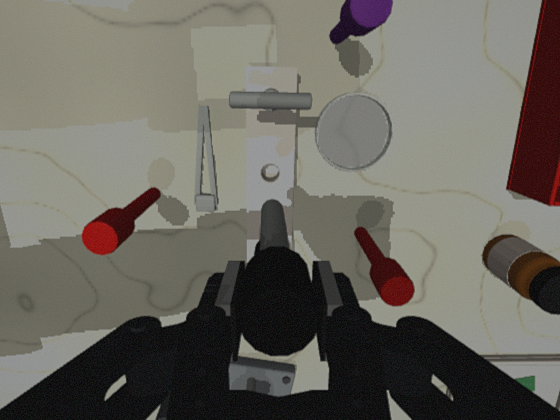

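The rod is in the hand, its shaft running up to the tip at about (271,205), and its empty hole shows at (270,172). I'll carry it toward the stand and stop short for a closer look.

```bash
python3 - <<'E'
from h import *
p=ctrl.camera_params("wrist");K=p["mtx"];C=np.linalg.inv(p["tool_from_camera"])
for z in (.284,.184,.144):
    c=C@[0,0,z,1];print((K@c[:3]/c[2]).round(1))
W=pose()@p["tool_from_camera"];print("hole",atz(K,W,270,172,.03))
E
python3 -m pendant '[[[0,-38,-5,0,0.007,0,0],[0,-76,-10,0,0.007,0,0],[0,-114,-15,0,0.007,0,0],[0,-152,-20,0,0.007,0,0],[0,-190,-25,0,0.007,0,0]]]'; python3 -m pendant '[[[0,-30,-8,0,0,0,0],[0,-50,-8,0,0,0,0],[0,-50,-8,0,0,0,0],[0,-50,-8,0,0,0,0]]]'; python3 go.py .485 -.155 .434; python3 - <<'E'
from h import *
im,K,W=snap("wrist","w4.png")
for n in("knockout_stand","lens_cell"):
  for b in ctrl.boxes_of("wrist",n)[:4]: print(n,b["confidence"],b["point"][0]*560,b["point"][1]*420)
c=np.linalg.inv(W)@[.485,-.155,.113,1];print("pred mouth",K@c[:3]/c[2])
E
```

```text
[278.3 205.9   1. ]
[278.2 269.3   1. ]
[278.2 320.7   1. ]
hole [0.51402972 0.15724356 0.03      ]
time_s: 4.67
eef_pos: [0.4923, -0.033, 0.4351]
eef_rot: [-0.002, 0.707, 0.708, -0.001]
wrist_force: [0.4, 0.5, -3.0]
opening: 0.335
grasp_force: 59.3
time_s: 5.0
eef_pos: [0.485, -0.0825, 0.4356]
eef_rot: [-0.002, 0.708, 0.706, -0.0]
wrist_force: [-0.1, 0.9, -2.9]
opening: 0.333
grasp_force: 59.4
shift [-72.5   0.2   1.4] turn [-0.003 -0.002 -0.002] at [ 0.485  -0.0825  0.4356]
knockout_stand 0.89 289.79999999999995 215.502
pred mouth [279.71338518 273.00865503   1.        ]
```

View pics/w4.png

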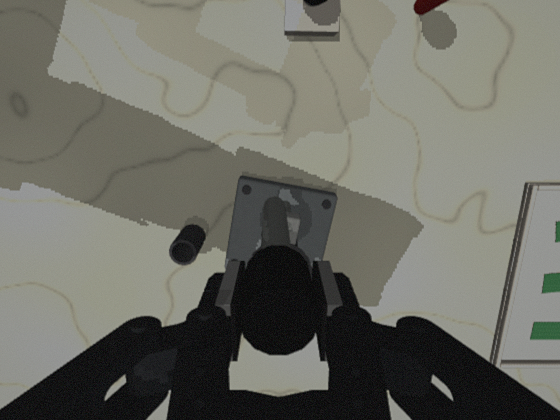

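The hand hides the mouth, but the base's +y edge is visible with corners at about (239,177) and (337,190), and the shaft tip is at about (274,205). I'll compute the axis from that edge, then check it against the top camera.

```bash
python3 - <<'E'
from h import *
p=ctrl.camera_params("wrist");K=p["mtx"];W=pose()@p["tool_from_camera"]
a=atz(K,W,239,177,.02);b=atz(K,W,337,190,.02);d=b-a;L=np.linalg.norm(d);n=np.array([d[1],-d[0],0])/L
print(a,b,L,"axis",(a+b)/2+n*.055)
im=cv2.imread("pics/w4.png")[170:270,220:350];cv2.imwrite("pics/c4.png",cv2.resize(im,None,fx=6,fy=6))
E
python3 -m pendant '[[[0,-36,0,0,0,0,0],[0,-70,0,0,0,0,0],[0,-73,0,0,0,0,0],[0,-73,0,0,0,0,0]]]'
python3 - <<'E'
from h import *
im,K,W=snap("top");T=pose();print(T[:3,3])
a=cv2.resize(im[150:270,300:440,::-1],None,fx=4,fy=4);cv2.imwrite("pics/a.png",a)
im2,K2,W2=snap("scene");b=cv2.resize(im2[60:200,200:300,::-1],None,fx=4,fy=4)
h=600
cv2.imwrite("pics/c5.png",np.hstack([cv2.resize(a,(400,343)),cv2.resize(b,(245,343))]))
b=cv2.resize(im2[60:200,190:310,::-1],None,fx=4.2,fy=4.2);cv2.imwrite("pics/c6.png",b)
for z in(.146,.113):
  for k,w in((K,W),(K2,W2)):
    c=np.linalg.inv(w)@[T[0,3],T[1,3],z,1];print(z,k@c[:3]/c[2])
E
```

```text
[ 0.44292102 -0.08847216  0.02      ] [ 0.54834854 -0.10251817  0.02      ] 0.10635906760687791 axis [ 0.48837136 -0.15001344  0.02      ]
time_s: 5.48
eef_pos: [0.4859, -0.1552, 0.4379]
eef_rot: [-0.0, 0.707, 0.707, 0.0]
wrist_force: [0.3, 0.3, -2.2]
opening: 0.331
grasp_force: 59.3
[ 0.48581482 -0.15417198  0.43785021]
0.146 [374.03222132 207.33205634   1.        ]
0.146 [245.91164204 109.82677905   1.        ]
0.113 [369.48832867 209.59099903   1.        ]
0.113 [246.27449794 126.38887772   1.        ]
```

View pics/c6.png

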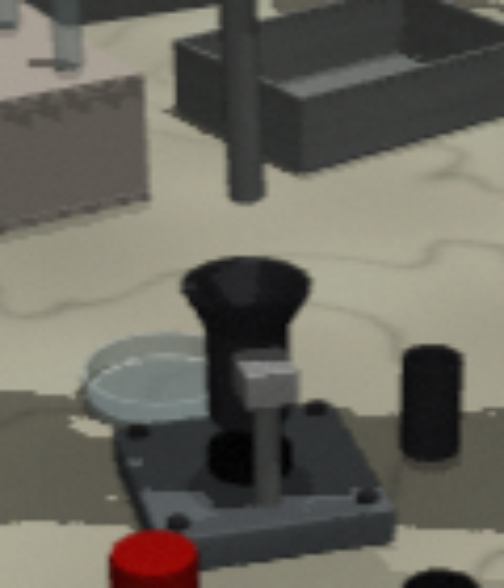

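The scene view shows the tip at pixel (248.6,107), directly above the mouth centre at (248.8,127), and the 20 px gap matches the expected height difference. I'll lower it.

```bash
python3 -m pendant '[[[0,0,0,18,0,0,0],[0,0,0,32,0,0,0],[0,0,0,42,0,0,0],[0,0,0,50,0,0,0],[0,0,0,50,0,0,0]]]'; python3 -m pendant '[[[0,0,0,3,0,0,0],[0,0,0,6,0,0,0],[0,0,0,9,0,0,0],[0,0,0,12,0,0,0],[0,0,0,12,0,0,0]]]'; python3 -c "
from h import *
o=ctrl.get_obs();print(o['torque'],o['wrist_force'])"
```

```text
time_s: 6.0
eef_pos: [0.4854, -0.1535, 0.3866]
eef_rot: [-0.001, 0.706, 0.708, 0.0]
wrist_force: [0.2, 0.8, -2.9]
opening: 0.334
grasp_force: 59.4
time_s: 6.42
eef_pos: [0.4857, -0.1547, 0.3761]
eef_rot: [0.0, 0.707, 0.707, 0.0]
wrist_force: [-0.6, -0.6, -2.5]
opening: 0.334
grasp_force: 59.4
[ 0.00753034 -0.00784179  0.02466201] [-0.64599852 -0.59048802 -2.53157212]
```

```bash
python3 -m pendant '[[[0,0,0,2,0,0,0],[0,0,0,4,0,0,0],[0,0,0,6,0,0,0],[0,0,0,8,0,0,0],[0,0,0,8,0,0,0]]]'; python3 -m pendant '[[[0,0,0,2,0,0,0],[0,0,0,4,0,0,0],[0,0,0,6,0,0,0],[0,0,0,8,0,0,0],[0,0,0,8,0,0,0]]]'
```

```text
time_s: 6.83
eef_pos: [0.4856, -0.1547, 0.368]
eef_rot: [-0.0, 0.707, 0.707, 0.0]
wrist_force: [-0.2, -0.4, -2.3]
opening: 0.331
grasp_force: 59.4
time_s: 7.25
eef_pos: [0.4856, -0.1547, 0.3599]
eef_rot: [-0.0, 0.707, 0.707, 0.0]
wrist_force: [0.4, -0.3, -1.7]
opening: 0.333
grasp_force: 59.4
```

```bash
python3 -m pendant '[[[0,0,0,2,0,0,0],[0,0,0,5,0,0,0],[0,0,0,8,0,0,0],[0,0,0,10,0,0,0],[0,0,0,12,0,0,0]]]'; python3 -m pendant '[[[0,0,0,3,0,0,0],[0,0,0,6,0,0,0],[0,0,0,9,0,0,0],[0,0,0,12,0,0,0],[0,0,0,12,0,0,0]]]'
```

```text
time_s: 7.67
eef_pos: [0.486, -0.1549, 0.3493]
eef_rot: [0.001, 0.707, 0.707, 0.0]
wrist_force: [-1.8, 0.2, 5.8]
opening: 0.333
grasp_force: 60.4
time_s: 8.08
eef_pos: [0.486, -0.1548, 0.3369]
eef_rot: [0.001, 0.707, 0.707, 0.0]
wrist_force: [0.2, -0.7, 2.4]
opening: 0.331
grasp_force: 60.2
```

```bash
python3 -m pendant '[[[0,0,0,2,0,0,0],[0,0,0,4,0,0,0],[0,0,0,6,0,0,0],[0,0,0,7,0,0,0],[0,0,0,7,0,0,0]]]'; python3 -m pendant '[[[0,0,0,1,0,0,0],[0,0,0,2,0,0,0],[0,0,0,2,0,0,0]]]'
```

```text
time_s: 8.5
eef_pos: [0.486, -0.1549, 0.33]
eef_rot: [0.001, 0.707, 0.707, 0.0]
wrist_force: [-1.1, 0.6, 4.1]
opening: 0.334
grasp_force: 60.4
time_s: 8.75
eef_pos: [0.4861, -0.1549, 0.3283]
eef_rot: [0.001, 0.707, 0.707, 0.0]
wrist_force: [-1.5, 0.2, 5.7]
opening: 0.332
grasp_force: 60.8
```

```bash
python3 -m pendant '[[[0,0,0,1,0,0,0],[0,0,0,2,0,0,0],[0,0,0,2,0,0,0]]]';  python3 -m pendant '[[[0,0,0,1,0,0,0],[0,0,0,1,0,0,0]]]'; python3 - <<'E'
from h import *
im,K,W=snap("scene");cv2.imwrite("pics/c7.png",cv2.resize(im[60:200,190:310,::-1],None,fx=4.2,fy=4.2))
E
```

```text
time_s: 9.0
eef_pos: [0.4864, -0.1553, 0.3281]
eef_rot: [0.002, 0.707, 0.708, 0.0]
wrist_force: [-5.7, 1.1, 18.4]
opening: 0.331
grasp_force: 62.9
time_s: 9.17
eef_pos: [0.4866, -0.1555, 0.328]
eef_rot: [0.002, 0.707, 0.708, 0.0]
wrist_force: [-5.8, 1.3, 23.7]
opening: 0.329
grasp_force: 64.0
```

View pics/c7.png

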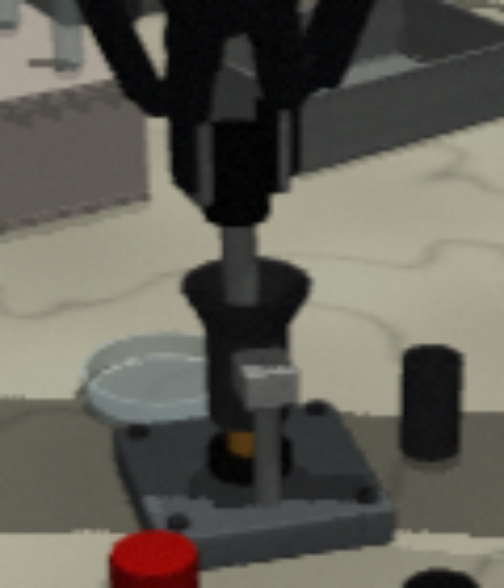

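The arm stopped exactly at the predicted TCP height of 0.328 with the force rising. The picture shows the brass cell below the barrel on the pad (crop 240,442). I'll ease off, open and retreat upward.

```bash
python3 -m pendant '[[[0,0,0,-3,0,0,0],[0.6,0,0,-3,0,0,0],[1,0,0,-3,0,0,0],[1,0,0,-3,0,0,0],[1,0,0,-3,0,0,0]]]';  python3 -m pendant '[[[1,0,0,0,0,0,0],[1,0,0,0,0,0,0],[1,0,0,-10,0,0,0],[1,0,0,-30,0,0,0],[1,0,0,-60,0,0,0]]]'; python3 -m pendant '[[[1,0,0,-35,0,0,0],[1,0,0,-70,0,0,0],[1,0,0,-80,0,0,0],[1,0,0,-80,0,0,0],[1,0,0,-80,0,0,0]]]';  python3 - <<'E'
from h import *
im,K,W=snap("scene");a=cv2.resize(im[20:210,190:350,::-1],None,fx=3,fy=3)
im,K,W=snap("wrist");b=cv2.resize(im[:,:,::-1],None,fx=.55,fy=.55);o=np.zeros((570,788,3),np.uint8);o[:,:480]=a;o[:b.shape[0],480:]=b[:,:308];cv2.imwrite("pics/c8.png",o)
E
```

```text
time_s: 9.63
eef_pos: [0.4857, -0.1546, 0.3269]
eef_rot: [-0.0, 0.707, 0.707, 0.0]
wrist_force: [0.5, -0.1, 1.6]
opening: 0.885
grasp_force: 0.0
time_s: 10.05
eef_pos: [0.485, -0.1543, 0.3862]
eef_rot: [-0.002, 0.707, 0.707, -0.0]
wrist_force: [0.1, -0.0, -0.3]
opening: 1.001
grasp_force: 0.0
time_s: 10.47
eef_pos: [0.4856, -0.1546, 0.4679]
eef_rot: [0.001, 0.707, 0.707, 0.0]
wrist_force: [0.2, -0.3, -0.6]
opening: 0.999
grasp_force: 0.0
```

View pics/c8.png

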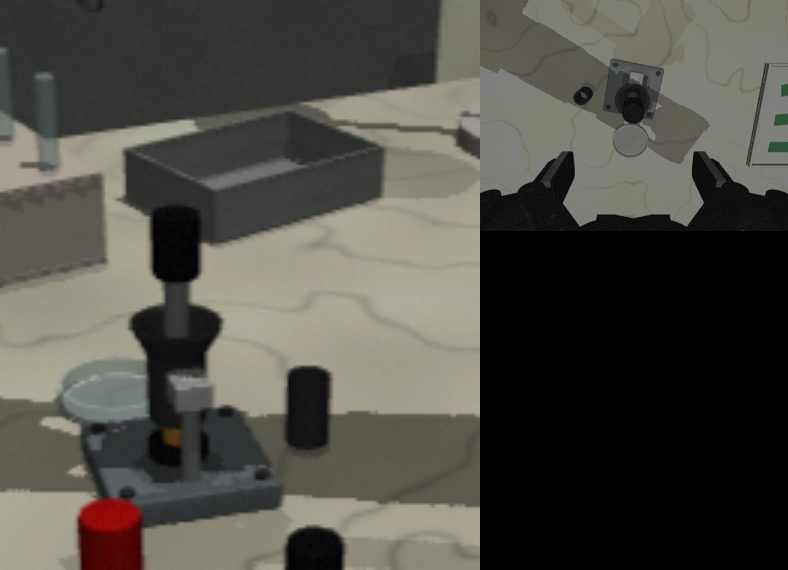

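The rod stands upright and released in the barrel (handle at crop 176,243), the brass cell rests on the pad below it (174,437), and the gripper is well clear.

```bash
python3 -c "
from bench import ctrl
print(ctrl.hand_in())"
```

```text
the job is handed in; nothing more can be done
None
```

The job is handed in: the ejector rod stands released in the barrel, the lens cell is out and resting on the pad, and I never gripped or lifted the short rod; the hand-in returned no verdict.

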